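# Find the case with the loose grinding ball

## Robot

A 6-joint arm with a two-finger parallel gripper is mounted at the origin on the work surface. World frame = base frame: x ahead of the robot, y to its left, z up, the work surface at z = 0. Lengths are in m, angles in rad, forces in N, time in s.
With the tool pointing down it reaches from about 0.275 to 0.75 m from the base axis. Payload 10.2 kg.
Tool frame: the origin (TCP) lies at the very end of the fingers, on their centre line; the grasp point (between the pads) lies 19 mm behind it; z points along the fingers, x is the direction in which the jaws open and shut, and the axes are right-handed (so a half turn about z gives the same grasp; the last joint's range is limited). The gripper opens to 85 mm and grips with 20 to 120 N. Pads are 22 mm wide; open, the fingers measure 114 mm over their backs; the gripper's body (76 mm by 85 mm) begins 54 mm behind the grasp point. The pads swing forward as they close: fully open they stand 13 mm farther back than shut.
Start: joints at [0.99, 0.313, 1.498, -0, 1.331, -0.223], TCP at [0.184, 0.492, 0.231] pointing down, gripper open.
Joint ranges: [-2.94, 2.94], [-0.97, 2.17], [0.19, 2.56], [-1.23, 4.37], [0.02, 3.11], [-2.88, 2.88]. Speed limits (rad/s): [2.39, 2.39, 3.01, 3.14, 3.14, 3.14].

## Interface

Orientations are given as a rotation vector (axis times angle).
In Python, from rig import robot gives the robot as it stands. The module is installed in compiled form; this text tells all that it offers.
- The arm moves only by the shell command python3 -m pendant 'ROWS' [FORCE]. ROWS is JSON, a list of rows, each a list of 5 numbers: the opening, from -1 (shut) to 1 (fully open), so that 0 is half open, then the shift along the tool's x, y, z in cm, then the turn about the tool's z in rad. A call has 1 to 5 rows; each row shifts and turns the commanded pose from where the row before left it, along the tool's axes as they then stand; what a row does not reach is not made up. A row lasts 1/12 s, in which the tool goes at most 41.7 mm and 7.16 degrees, less where a joint would pass 70% of its speed; a pose out of reach is approached as far as the arm can. A call with a gripper value outside its range is refused whole. The fingers move at their own pace and stop on an object; FORCE is the grip in N (left out, the last holds). Time passes only in rows, so rows that do not move let the fingers close. It gives the time, the measured TCP pose, the force and the opening at its end, in the units of the state.
- robot.read_state(): the state, without advancing time (a new reading comes with each control period).
- robot.grab_frame(name): name is "scene" or "top" or "wrist"; returns a dict with "img" (480x640x3 uint8, red, green, blue), "z_map" (480x640 float32, m along the optical axis (not along the pixel's ray), 0 where there is no reading), "fx", "fy", "cx", "cy" (pixels), "k1" (the pictures are not rectified: a ray, as slopes to the right and down, at radius r is drawn at 1 + k1 r^2 times it, then the intrinsics apply), "rvec" (rotation vector, rad) and "tvec" (3), from world to camera coordinates, as OpenCV has them. Camera axes: x right, y down, z forward; pixel columns grow to the right and rows downward; lengths in m; the calibration is good to about 2 mm. A picture is of the moment at which its call begins.
- robot.job_done(): hands the job in, once; it reports no verdict.
The state is a dict: "t": time; "joints": joint angles; "dq": joint speeds; "joint_torque": joint torques, N m; "eef_pos": TCP position; "eef_rot": TCP orientation; "ft_force": force on the tool from outside, world axes, zero at the start; "torque": the same for the moment, N m; "opening": finger opening in m.
Only numpy, scipy, OpenCV 4.12 (cv2) and the standard library are available. Lean on these libraries where they do the work, as an engineer would, in place of code of your own. Each camera call takes 0.05 s, during which the arm holds its last target.

## Task

In one of the three sealed cases the grinding ball has come loose from its packing: lift the red, then the blue, then the yellow case out of the rack, shake each one end to end in the air to find out whether it rattles, and put the silent ones back flat in the slots they came from. Present the one that rattles by holding it level and still above the middle of the red-banded mat, about 15 cm over the bench, and finish while still holding it there. Never tip a case on its side, and leave the test tubes, beaker and wash bottle alone.

Things in the scene. Friction and masses are not known exactly. Their poses are not given: they have to be found in the camera images.
- case_red: sealed opaque case 130 x 56 x 62 mm (x, y, z), white with a red lid (top 18 mm, flush); grip it across its 56 mm width from above, at mid-length. Origin: centre of the underside, z up, long side along its x. All cases weigh 0.45 to 0.57 kg, so weight tells nothing. Exactly one, of any colour, has its 40 mm, 0.26 kg ball loose inside: it rolls up to 42 mm to either end, 5 mm sideways
- case_blue: sealed opaque case 130 x 56 x 62 mm (x, y, z), white with a blue lid (top 18 mm, flush); grip it across its 56 mm width from above, at mid-length. Origin: centre of the underside, z up, long side along its x. As case_red otherwise. Sign: rock (15 degrees) or swing a case along its length; a loose ball runs that way with a knock and stays near that end once level and still, so the wrist moment differs by 0.1 to 0.2 Nm between ends
- case_yellow: sealed opaque case 130 x 56 x 62 mm (x, y, z), white with a yellow lid (top 18 mm, flush); grip it across its 56 mm width from above, at mid-length. Origin: centre of the underside, z up, long side along its x. As case_red otherwise. Silent cases are packed solid: their balance stays put when shaken
- rack: fixed white plastic rack, 180 x 370 mm and 22 mm high, with three slots side by side, centred at y = -115, 0 and +115 mm from its origin, a case in each with its long side along the rack's x; a slot is 146 x 70 mm, its floor 10 mm and its rim 22 mm above the bench; end walls at y = +-180 mm rise to 38 mm. Origin: centre of the underside. Turned by up to 0.25 rad
- mat: fixed flat hand-over mat on the bench, 140 x 140 mm and 3 mm thick, grey with two red bands and a white spot at its middle. Origin: centre of the underside
- tube_rack: bystander: white three-tier test-tube rack with four stoppered tubes, 70 x 202 mm, 165 mm high, loose. Origin: centre of the underside, long side along its y
- beaker: bystander: empty glass beaker, 70 mm across, 90 mm tall, loose. Origin: centre of the underside
- wash_bottle: bystander: white wash bottle with a red cap, 66 mm across, 160 mm tall, loose. Origin: centre of the underside
Things that resemble listed ones, but are neither listed nor needed, are in the scene too. Leave any green look-alike of the case_red alone.

How it is judged:
On the way, in this order (a step that is already met when the one before it is completed fails the run):
1. the red case is held clear of the rack and shaken (swung briskly over 15 mm aside of its slot's middle, or rocked over 6 degrees) (height (world z) of case_red above 0.05 m and contact force between case_red and the fingers above 1 N and (x of case_red in the frame of rack above 0.015 m or x of case_red in the frame of rack below -0.015 m or angle between case_red's own z axis and vertical above 0.1 rad or y of case_red in the frame of rack above 0.13 m or y of case_red in the frame of rack below -0.13 m or y of case_red in the frame of rack between 0.015 and 0.1 m or y of case_red in the frame of rack between -0.1 and -0.015 m) and (linear speed of case_red above 0.1 m/s or angular speed of case_red above 0.5 rad/s)), for 0.05 s.
2. the blue case is held clear of the rack and shaken (swung briskly over 15 mm aside of its slot's middle, or rocked over 6 degrees) (height (world z) of case_blue above 0.05 m and contact force between case_blue and the fingers above 1 N and (x of case_blue in the frame of rack above 0.015 m or x of case_blue in the frame of rack below -0.015 m or angle between case_blue's own z axis and vertical above 0.1 rad or y of case_blue in the frame of rack above 0.13 m or y of case_blue in the frame of rack below -0.13 m or y of case_blue in the frame of rack between 0.015 and 0.1 m or y of case_blue in the frame of rack between -0.1 and -0.015 m) and (linear speed of case_blue above 0.1 m/s or angular speed of case_blue above 0.5 rad/s)), for 0.05 s.
3. the yellow case is held clear of the rack and shaken (swung briskly over 15 mm aside of its slot's middle, or rocked over 6 degrees) (height (world z) of case_yellow above 0.05 m and contact force between case_yellow and the fingers above 1 N and (x of case_yellow in the frame of rack above 0.015 m or x of case_yellow in the frame of rack below -0.015 m or angle between case_yellow's own z axis and vertical above 0.1 rad or y of case_yellow in the frame of rack above 0.13 m or y of case_yellow in the frame of rack below -0.13 m or y of case_yellow in the frame of rack between 0.015 and 0.1 m or y of case_yellow in the frame of rack between -0.1 and -0.015 m) and (linear speed of case_yellow above 0.1 m/s or angular speed of case_yellow above 0.5 rad/s)), for 0.05 s.
At the end, for the whole second after the job is handed in: The case with the loose ball in it is in the fingers, above the mat: its underside 80 to 250 mm above the bench, its middle within 50 mm of the mat's middle, within 15 degrees of level, and still. The other two lie flat and let go in the slots they came from, within 30 mm of where they stood (((distance between ball_c0 and case_red below 0.085 m and horizontal distance between case_red and mat below 0.05 m and height (world z) of case_red between 0.08 and 0.25 m and angle between case_red's own z axis and vertical below 0.26 rad and contact force between case_red and the fingers above 1 N and linear speed of each of case_red, case_blue, case_yellow below 0.05 m/s and distance of each of case_blue, case_yellow from where it was at the start of the episode below 0.03 m and angle between each of case_blue, case_yellow's own z axis and vertical below 0.12 rad and contact force between each of case_blue, case_yellow and the fingers below 0.1 N) or (distance between ball_c0 and case_blue below 0.085 m and horizontal distance between case_blue and mat below 0.05 m and height (world z) of case_blue between 0.08 and 0.25 m and angle between case_blue's own z axis and vertical below 0.26 rad and contact force between case_blue and the fingers above 1 N and linear speed of each of case_blue, case_red, case_yellow below 0.05 m/s and distance of each of case_red, case_yellow from where it was at the start of the episode below 0.03 m and angle between each of case_red, case_yellow's own z axis and vertical below 0.12 rad and contact force between each of case_red, case_yellow and the fingers below 0.1 N) or (distance between ball_c0 and case_yellow below 0.085 m and horizontal distance between case_yellow and mat below 0.05 m and height (world z) of case_yellow between 0.08 and 0.25 m and angle between case_yellow's own z axis and vertical below 0.26 rad and contact force between case_yellow and the fingers above 1 N and linear speed of each of case_yellow, case_red, case_blue below 0.05 m/s and distance of each of case_red, case_blue from where it was at the start of the episode below 0.03 m and angle between each of case_red, case_blue's own z axis and vertical below 0.12 rad and contact force between each of case_red, case_blue and the fingers below 0.1 N))); the arm keeps its last pose, push and grip.
It fails at once if the test-tube rack is pushed away from its place (over 30 mm) or tipped (distance of tube_rack from where it was at the start of the episode above 0.03 m or angle between tube_rack's own z axis and vertical above 0.3 rad).
It fails at once if the beaker is pushed away from its place (over 30 mm) or tipped (distance of beaker from where it was at the start of the episode above 0.03 m or angle between beaker's own z axis and vertical above 0.3 rad).
It fails at once if the wash bottle is pushed away from its place (over 30 mm) or tipped (distance of wash_bottle from where it was at the start of the episode above 0.03 m or angle between wash_bottle's own z axis and vertical above 0.3 rad).
It fails at once if a case is tipped past 60 degrees (angle between any of case_red, case_blue, case_yellow's own z axis and vertical above 1.05 rad).
It also fails if it takes over 72 s, if anything falls off the work surface, if the arm or the gripper's body presses on something with over 40 N, if the wrist force passes 120 N, or if a joint passes its speed limit or range.

## Working session

There is one attempt and no reset: what is moved stays moved. The work goes in short steps, Python scripts to look and compute and a shell command to move; the robot and the scene stay as the last step left them, time stands still between calls to the robot, and variables do not carry over. Pictures are saved under pics/ and viewed, and the job is handed in when it is done.

```bash
mkdir -p pics
python3 - <<'E'
from rig import robot
import cv2
s=robot.read_state()
for k,v in s.items(): print(k,v)
for n in ("scene","top","wrist"):
    f=robot.grab_frame(n); cv2.imwrite(f"pics/{n}0.png",f["img"][:,:,::-1])
    print(n,{k:f[k] for k in f if k not in("img","z_map")})
E
```

```text
t 0.0
joints [ 9.89611250e-01  3.13484751e-01  1.49843303e+00  1.69357579e-05
  1.33100692e+00 -2.23379775e-01]
dq [ 2.95840684e-04 -1.13050720e-03  1.83421895e-03 -1.05488419e-03
  3.22095662e-04 -8.67529207e-05]
joint_torque [ 1.28915242e-03 -4.12258029e+01 -2.59752399e+01 -6.53616144e-05
  3.98667500e-03 -6.12600232e-06]
eef_pos [0.18371889 0.49153275 0.23071882]
eef_rot [ 2.58089797e+00  1.79040044e+00 -1.95004667e-03]
ft_force [ 0.46935441 -0.11044317 -0.35131551]
torque [0.03252194 0.02890208 0.02375327]
opening 0.08505242915704879
scene {'fx': 437.19470358336594, 'fy': 437.19470358336594, 'cx': 319.3513223800714, 'cy': 237.14869515259505, 'k1': -0.05124762075333187, 'rvec': array([ 1.14614906,  2.48126718, -0.89116005]), 'tvec': array([ 0.41471828, -0.22727677,  1.34294301])}
top {'fx': 478.0067908002043, 'fy': 478.0067908002043, 'cx': 321.8654145389139, 'cy': 238.85901172790676, 'k1': -0.10429078785751143, 'rvec': array([ 2.12660513, -2.1558947 ,  0.15150281]), 'tvec': array([-0.11233745,  0.51644292,  1.21574879])}
wrist {'fx': 413.25717577030184, 'fy': 413.25717577030184, 'cx': 322.5118306645021, 'cy': 235.48274786230533, 'k1': -0.045888870315754525, 'rvec': array([-2.36949737, -1.64431447, -0.24921757]), 'tvec': array([-0.52423134, -0.03857199,  0.37922642])}
```

View pics/top0.png

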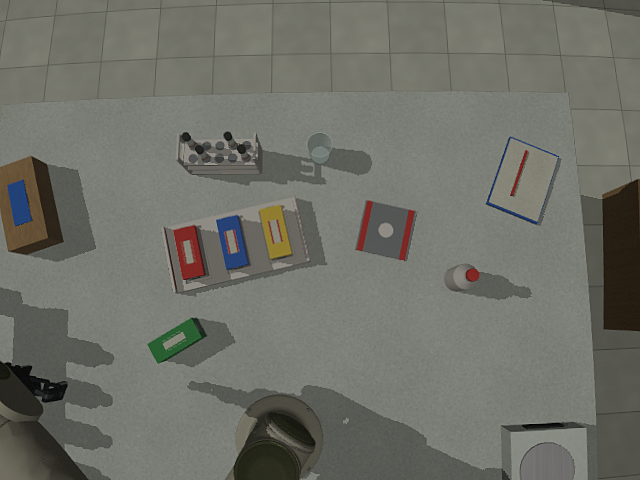

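View pics/scene0.png

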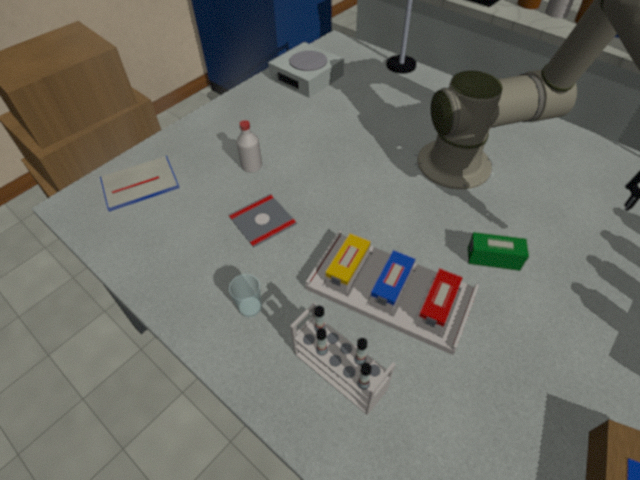

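View pics/wrist0.png

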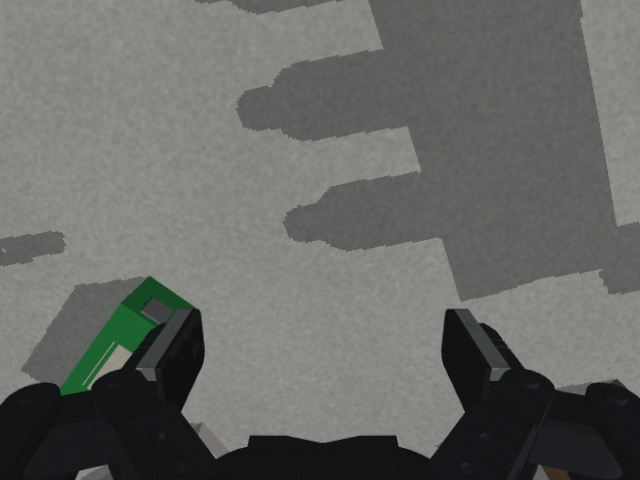

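The top view shows the red case at (189,252), blue at (233,242) and yellow at (276,232). The mat is at (386,230). The green look-alike, wash bottle and beaker are away from the rack, and the tube rack is just beyond it. Next I measure.

```bash
cat > h.py <<'E'
from rig import robot
import numpy as np, cv2
def pose(f):
    R=cv2.Rodrigues(np.array(f["rvec"]))[0]; return R,np.array(f["tvec"])
def slopes(f,uv):
    K=np.array([[f["fx"],0,f["cx"]],[0,f["fy"],f["cy"]],[0,0,1]])
    return cv2.undistortPoints(np.array(uv,np.float64).reshape(-1,1,2),K,np.array([f["k1"],0,0,0.]))[:,0]
def onplane(f,uv,z):
    R,t=pose(f); d=np.c_[slopes(f,uv),np.ones(len(uv))]@R; c=-R.T@t
    return c+d*((z-c[2])/d[:,2])[:,None]
def cloud(f):
    v,u=np.mgrid[0:480,0:640]; s=slopes(f,np.c_[u.ravel(),v.ravel()].astype(float))
    R,t=pose(f); z=f["z_map"].ravel()
    P=np.c_[s*z[:,None],z]; P=(P-t)@R; P[z==0]=np.nan
    return P.reshape(480,640,3)
def masks(f):
    h=cv2.cvtColor(f["img"],cv2.COLOR_RGB2HSV); H,S,V=cv2.split(h)
    g=(S>120)&(V>50)
    return dict(red=g&((H<8)|(H>172)),blue=g&(H>105)&(H<130),yellow=g&(H>18)&(H<35),green=g&(H>50)&(H<80))
E
cat > meas.py <<'E'
from h import *
f=robot.grab_frame("top"); P=cloud(f); M=masks(f)
for c,z in(("red",.072),("blue",.072),("yellow",.072),("green",.062)):
    m=M[c]&(abs(P[...,2]-z)<.008)
    m=cv2.morphologyEx(m.astype(np.uint8),cv2.MORPH_OPEN,np.ones((3,3)))
    n,l,st,ce=cv2.connectedComponentsWithStats(m)
    i=1+np.argmax(st[1:,4]); v,u=np.nonzero(l==i)
    X=onplane(f,np.c_[u,v],z)
    r=cv2.minAreaRect((X[:,:2]*1000).astype(np.float32))
    b=cv2.boxPoints(r); e=b-np.roll(b,1,0); e=e[np.argmax(np.hypot(*e.T))]
    a=np.arctan(e[1]/e[0])
    print(c,"c",np.round(r[0],1),"size",np.round(r[1],1),"long ang",round(float(a),3),"zdepth",np.round(np.nanmedian(P[v,u,2]),4),len(u))
m=M["red"]&(P[...,2]<.02); v,u=np.nonzero(m); k=(u>340)&(u<430); X=onplane(f,np.c_[u,v][k],.003)
r=cv2.minAreaRect((X[:,:2]*1000).astype(np.float32)); print("mat",r, np.nanmedian(P[v[k],u[k],2]))
# tall things
for nm,(x0,x1,y0,y1) in dict(tubes=(170,270,120,180),beaker=(300,340,125,170),bottle=(440,485,255,295)).items():
    Q=P[y0:y1,x0:x1].reshape(-1,3); Q=Q[Q[:,2]>.03]; print(nm,np.round(np.nanmin(Q,0),3),np.round(np.nanmax(Q,0),3))
E
python3 meas.py
```

```text
red c [481.  223.3] size [131.3  57.4] long ang 0.222 zdepth 0.0716 912
blue c [506.1 111.6] size [131.1  57.5] long ang 0.22 zdepth 0.0718 827
yellow c [5.314e+02 4.000e-01] size [130.9  56. ] long ang 0.221 zdepth 0.072 843
green c [255.7 258.2] size [ 56.9 131. ] long ang -1.039 zdepth 0.0617 809
mat ((542.1973876953125, -291.244873046875), (131.78590393066406, 137.84283447265625), 76.28630828857422) 0.0035651232400024688
tubes [0.704 0.043 0.03 ] [0.78  0.248 0.17 ]
beaker [ 0.72  -0.149  0.03 ] [ 0.791 -0.082  0.093]
bottle [ 0.373 -0.504  0.032] [ 0.438 -0.441  0.164]
```

The lid sizes (131x57 mm), heights (72 mm) and slot spacing (114.5 mm) match the specification, with the long axis at 0.22 rad. I turn the jaws first: tool x must go from 1.213 to 1.791 rad, a turn of -0.578 about tool z.

```bash
python3 -m pendant '[[0.65,0,0,0,-0.1156],[0.65,0,0,0,-0.1156],[0.65,0,0,0,-0.1156],[0.65,0,0,0,-0.1156],[0.65,0,0,0,-0.1156]]' 110
cat > go.py <<'E'
import sys; from h import *
s=robot.read_state(); R=cv2.Rodrigues(np.array(s["eef_rot"]))[0]
t=np.array([float(a) for a in sys.argv[1:4]]); d=R.T@(t-s["eef_pos"])*100
print("t",round(s["t"],2),"pos",np.round(s["eef_pos"],4),"xang",round(float(np.arctan2(R[1,0],R[0,0])),4),"tilt",round(float(np.arccos(-R[2,2])),4),"open",round(s["opening"],4),"q",np.round(s["joints"],2))
print("tool shift cm",np.round(d,2)); ft=np.array(s["ft_force"]);print("F",np.round(ft,2),"M",np.round(s["torque"],3),"M tool",np.round(R.T@s["torque"],3))
E
python3 go.py .481 .2233 .13
```

```text
t: 0.62
eef_pos: [0.1838, 0.4917, 0.2311]
eef_rot: [1.957, 2.458, -0.001]
ft_force: [0.0, 0.6, 0.1]
opening: 0.0703
t 0.62 pos [0.1838 0.4917 0.2311] xang 1.7967 tilt 0.0004 open 0.0703 q [ 0.99  0.31  1.5   0.    1.33 -0.81]
tool shift cm [-32.81  22.95  10.11]
F [0.02 0.62 0.15] M [ 0.025 -0.014 -0.036] M tool [-0.019  0.021  0.036]
```

```bash
python3 -m pendant '[[0.65,-2.98,2.09,0,0],[0.65,-2.98,2.09,0,0],[0.65,-2.98,2.09,0,0],[0.65,-2.98,2.09,0,0],[0.65,-2.98,2.09,0,0]]'
python3 -m pendant '[[0.65,-2.98,2.09,1,0],[0.65,-2.98,2.09,1.5,0],[0.65,-2.98,2.09,1.5,0],[0.65,-2.98,2.09,1.5,0],[0.65,-2.98,2.09,1.5,0]]'
python3 -m pendant '[[0.65,-2,1.4,0.5,0],[0.65,-1,0.7,0.5,0],[0.65,0,0,0,0],[0.65,0,0,0,0]]'
python3 go.py .481 .2233 .032
python3 - <<'E'
from h import *
f=robot.grab_frame("wrist"); cv2.imwrite("pics/w1.png",f["img"][:,:,::-1])
E
```

```text
t: 1.03
eef_pos: [0.3193, 0.3679, 0.2313]
eef_rot: [-1.963, -2.452, 0.0]
ft_force: [1.0, 1.0, -0.1]
opening: 0.0704
t: 1.45
eef_pos: [0.4539, 0.2451, 0.1606]
eef_rot: [1.964, 2.452, -0.0]
ft_force: [0.5, 1.3, -0.6]
opening: 0.0703
t: 1.78
eef_pos: [0.4796, 0.2222, 0.1512]
eef_rot: [-1.964, -2.451, 0.0]
ft_force: [-0.2, -0.2, -0.4]
opening: 0.0705
t 1.78 pos [0.4796 0.2222 0.1512] xang 1.7905 tilt 0.0007 open 0.0705 q [ 0.21  0.4   1.6   0.    1.15 -1.58]
tool shift cm [ 0.07  0.17 11.92]
F [-0.22 -0.16 -0.35] M [-0.009 -0.019 -0.017] M tool [-0.016 -0.013  0.017]
```

View pics/w1.png

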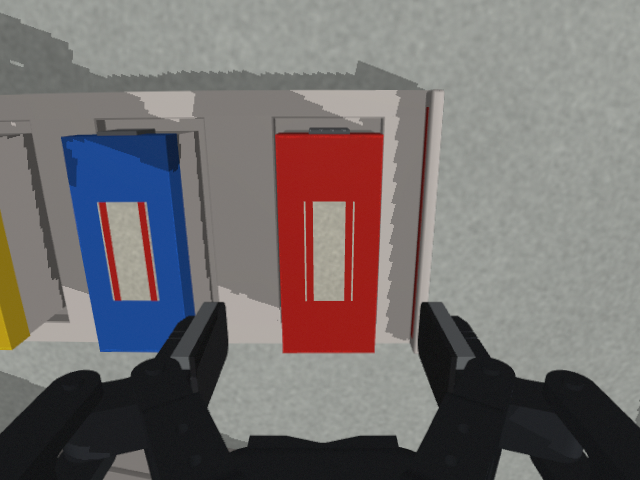

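The red case (columns 277-383) sits centred between the pads and parallel to them. I descend and grip.

```bash
python3 -m pendant '[[0.65,0.07,0.17,3,0],[0.65,0,0,3,0],[0.65,0,0,3,0],[0.65,0,0,1.9,0],[0.65,0,0,1,0]]'
python3 -m pendant '[[0.65,0,0,0,0],[-0.2,0,0,0,0],[-0.2,0,0,0,0],[-0.2,0,0,0,0],[-0.2,0,0,0,0]]'
python3 -m pendant '[[-0.2,0,0,0,0],[-0.2,0,0,0,0],[-0.2,0,0,0,0]]'
python3 go.py .481 .2233 .15
```

```text
t: 2.25
eef_pos: [0.4796, 0.224, 0.0306]
eef_rot: [-1.96, -2.452, 0.003]
ft_force: [-0.7, 0.2, -0.1]
opening: 0.0706
t: 2.67
eef_pos: [0.4821, 0.2238, 0.0342]
eef_rot: [1.963, 2.451, 0.004]
ft_force: [-3.6, 3.6, 8.5]
opening: 0.0549
t: 2.92
eef_pos: [0.4821, 0.2238, 0.0342]
eef_rot: [1.963, 2.451, 0.004]
ft_force: [-2.9, 3.5, 7.9]
opening: 0.055
t 2.92 pos [0.4821 0.2238 0.0342] xang 1.7913 tilt 0.003 open 0.055 q [ 0.21  0.57  1.69  0.    0.88 -1.58]
tool shift cm [ -0.02  -0.08 -11.58]
F [-2.92  3.46  7.92] M [0.554 0.59  0.054] M tool [ 0.455  0.67  -0.052]
```

```bash
python3 -m pendant '[[-0.2,0,0,-1,0],[-0.2,0,0,-2,0],[-0.2,0,0,-3,0],[-0.2,0,0,-3,0],[-0.2,0,0,-3,0]]'
python3 -m pendant '[[-0.2,0,0,-1,0],[-0.2,0,0,0,0],[-0.2,0,0,0,0],[-0.2,0,0,0,0],[-0.2,0,0,0,0]]'
python3 go.py .481 .2233 .15
python3 - <<'E'
from h import *
f=robot.grab_frame("scene"); cv2.imwrite("pics/s1.png",f["img"][:,:,::-1])
E
```

```text
t: 3.33
eef_pos: [0.481, 0.2227, 0.1543]
eef_rot: [1.964, 2.452, -0.001]
ft_force: [0.5, -0.5, -4.7]
opening: 0.0548
t: 3.75
eef_pos: [0.4806, 0.2227, 0.1604]
eef_rot: [-1.963, -2.45, 0.004]
ft_force: [-0.1, 0.4, -6.0]
opening: 0.0546
t 3.75 pos [0.4806 0.2227 0.1604] xang 1.7909 tilt 0.0036 open 0.0546 q [ 0.21  0.39  1.58 -0.    1.17 -1.58]
tool shift cm [0.05 0.05 1.04]
F [-0.07  0.43 -5.95] M [ 0.02   0.054 -0.004] M tool [0.048 0.031 0.004]
```

View pics/s1.png

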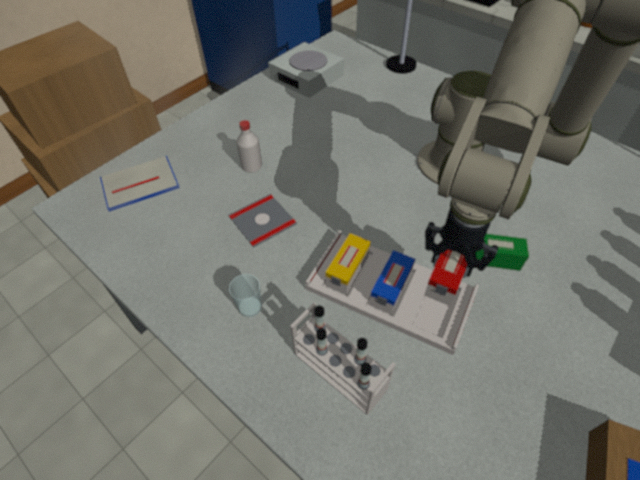

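The red case is up and gripped (near (448,270)) with a 6 N load. I swing it along its length, tool y, stopping at each end to read the moment about tool x.

```bash
python3 -m pendant '[[-0.2,0,4,0,0],[-0.2,0,4,0,0],[-0.2,0,0,0,0],[-0.2,0,0,0,0],[-0.2,0,0,0,0]]'
python3 -m pendant '[[-0.2,0,0,0,0],[-0.2,0,0,0,0],[-0.2,0,0,0,0],[-0.2,0,0,0,0]]'; python3 go.py .481 .2233 .15
python3 -m pendant '[[-0.2,0,-4,0,0],[-0.2,0,-4,0,0],[-0.2,0,0,0,0],[-0.2,0,0,0,0],[-0.2,0,0,0,0]]'
python3 -m pendant '[[-0.2,0,0,0,0],[-0.2,0,0,0,0],[-0.2,0,0,0,0],[-0.2,0,0,0,0]]'; python3 go.py .481 .2233 .15
```

```text
t: 4.22
eef_pos: [0.5588, 0.2403, 0.1609]
eef_rot: [-1.963, -2.451, 0.003]
ft_force: [0.5, -0.2, -5.3]
opening: 0.0548
t: 4.55
eef_pos: [0.5593, 0.2404, 0.1627]
eef_rot: [1.964, 2.452, 0.001]
ft_force: [-0.9, 0.2, -5.2]
opening: 0.0548
t 4.55 pos [0.5593 0.2404 0.1627] xang 1.7911 tilt 0.0005 open 0.0548 q [ 0.21  0.55  1.32 -0.    1.26 -1.58]
tool shift cm [ 0.04 -8.01  1.27]
F [-0.92  0.17 -5.16] M [-0.019 -0.018  0.014] M tool [-0.013 -0.022 -0.014]
t: 4.97
eef_pos: [0.482, 0.2231, 0.1632]
eef_rot: [1.963, 2.451, 0.003]
ft_force: [1.5, -0.0, -4.8]
opening: 0.0546
t: 5.3
eef_pos: [0.4819, 0.223, 0.1622]
eef_rot: [1.964, 2.452, 0.0]
ft_force: [-0.3, 0.2, -5.9]
opening: 0.0545
t 5.3 pos [0.4819 0.223  0.1622] xang 1.7909 tilt 0.0001 open 0.0545 q [ 0.21  0.39  1.58 -0.    1.17 -1.58]
tool shift cm [ 0.05 -0.08  1.22]
F [-0.26  0.23 -5.87] M [0.002 0.03  0.018] M tool [ 0.029  0.009 -0.018]
```

The difference is small (0.04 Nm, near noise). I repeat with averaged readings.

```bash
cat > mom.py <<'E'
from h import *
L=[]
for i in range(8):
    s=robot.read_state(); R=cv2.Rodrigues(np.array(s["eef_rot"]))[0]; L.append(np.r_[R.T@s["torque"],s["ft_force"][2]]); robot.grab_frame("wrist")
L=np.array(L); print("t",round(s["t"],2),"Mtool,Fz mean",np.round(L.mean(0),3),"sd",np.round(L.std(0),3))
E
python3 mom.py
python3 -m pendant '[[-0.2,0,4,0,0],[-0.2,0,4,0,0],[-0.2,0,0,0,0],[-0.2,0,0,0,0],[-0.2,0,0,0,0]]' >/dev/null;python3 -m pendant '[[-0.2,0,0,0,0],[-0.2,0,0,0,0],[-0.2,0,0,0,0]]'
python3 mom.py
python3 -m pendant '[[-0.2,0,-4,0,0],[-0.2,0,-4,0,0],[-0.2,0,0,0,0],[-0.2,0,0,0,0],[-0.2,0,0,0,0]]' >/dev/null;python3 -m pendant '[[-0.2,0,0,0,0],[-0.2,0,0,0,0],[-0.2,0,0,0,0]]'
python3 mom.py; python3 go.py .4812 .2235 .045
```

```text
t 5.65 Mtool,Fz mean [-5.000e-03 -1.100e-02 -6.000e-03 -5.356e+00] sd [0.043 0.045 0.037 0.337]
t: 6.37
eef_pos: [0.5591, 0.2404, 0.1628]
eef_rot: [1.964, 2.452, 0.001]
ft_force: [0.7, 0.1, -6.0]
opening: 0.0546
t 6.72 Mtool,Fz mean [ 0.000e+00 -3.000e-03 -9.000e-03 -5.123e+00] sd [0.046 0.019 0.022 0.526]
t: 7.43
eef_pos: [0.4821, 0.223, 0.1623]
eef_rot: [1.964, 2.452, 0.0]
ft_force: [-0.4, 0.1, -4.7]
opening: 0.0544
t 7.78 Mtool,Fz mean [ 1.40e-02 -4.00e-03 -1.00e-02 -5.24e+00] sd [0.041 0.021 0.037 0.381]
t 7.83 pos [0.4815 0.223  0.1623] xang 1.791 tilt 0.0 open 0.0548 q [ 0.21  0.39  1.58 -0.    1.17 -1.58]
tool shift cm [ 0.06 -0.02 11.73]
F [ 0.41  0.48 -5.72] M [-0.053  0.035 -0.033] M tool [ 0.046 -0.044  0.033]
```

Red is silent: means 0.000 and 0.014 Nm at the two ends. I put it back.

```bash
python3 -m pendant '[[-0.2,0.06,0,2,0],[-0.2,0,0,3,0],[-0.2,0,0,3,0],[-0.2,0,0,2,0],[-0.2,0,0,1,0]]'
python3 -m pendant '[[-0.2,0,0,1,0],[-0.2,0,0,0.5,0],[-0.2,0,0,0,0],[-0.2,0,0,0,0]]'
python3 go.py .4812 .2235 .034
```

```text
t: 8.25
eef_pos: [0.4801, 0.2232, 0.0498]
eef_rot: [-1.962, -2.45, 0.005]
ft_force: [0.0, -0.6, -5.3]
opening: 0.0547
t: 8.58
eef_pos: [0.4819, 0.2237, 0.0381]
eef_rot: [1.963, 2.451, 0.002]
ft_force: [-0.5, -0.0, -5.6]
opening: 0.055
t 8.58 pos [0.4819 0.2237 0.0381] xang 1.791 tilt 0.0015 open 0.055 q [ 0.21  0.56  1.69  0.    0.89 -1.58]
tool shift cm [-0.   -0.07  0.41]
F [-0.49 -0.01 -5.56] M [-0.011  0.052 -0.038] M tool [0.053 0.    0.038]
```

```bash
python3 -m pendant '[[-0.2,0,0,0.2,0],[-0.2,0,0,0.15,0],[-0.2,0,0,0,0],[-0.2,0,0,0,0]]'
python3 go.py .4812 .2235 .034
```

```text
t: 8.92
eef_pos: [0.4817, 0.2236, 0.0343]
eef_rot: [1.963, 2.451, 0.001]
ft_force: [0.4, 0.2, -3.9]
opening: 0.0547
t 8.92 pos [0.4817 0.2236 0.0343] xang 1.791 tilt 0.0012 open 0.0547 q [ 0.21  0.57  1.69  0.    0.88 -1.58]
tool shift cm [-0.   -0.05  0.03]
F [ 0.39  0.19 -3.89] M [ 0.063 -0.103  0.012] M tool [-0.114  0.039 -0.012]
```

```bash
python3 -m pendant '[[0.65,0,0,0,0],[0.65,0,0,0,0],[0.65,0,0,0,0],[0.65,0,0,0,0]]'
python3 -m pendant '[[0.65,0,0,-2,0],[0.65,0,0,-3.5,0],[0.65,0,0,-3.5,0],[0.65,0,0,-2,0],[0.65,0,0,-1,0]]'
python3 -m pendant '[[0.65,-3.7,0,0,0],[0.65,-3.7,0,0,0],[0.65,-2.5,0,0,0],[0.65,-1.5,0,0,0],[0.65,0,0,0,0]]'
python3 meas.py; python3 go.py .5061 .1116 .032
python3 - <<'E'
from h import *
f=robot.grab_frame("wrist"); cv2.imwrite("pics/w2.png",f["img"][:,:,::-1])
E
```

```text
t: 9.25
eef_pos: [0.4816, 0.2236, 0.0341]
eef_rot: [1.964, 2.452, 0.001]
ft_force: [0.2, -0.0, -0.2]
opening: 0.0706
t: 9.67
eef_pos: [0.4824, 0.2238, 0.1569]
eef_rot: [1.962, 2.45, 0.006]
ft_force: [0.4, 0.7, 0.0]
opening: 0.0703
t: 10.08
eef_pos: [0.5065, 0.1098, 0.1529]
eef_rot: [-1.967, -2.448, 0.002]
ft_force: [-0.1, 0.1, 0.1]
opening: 0.0708
red c [510.6 241.1] size [8.1 5.3] long ang 0.03 zdepth 0.0713 12
blue c [480.6  93.6] size [79.5 43.6] long ang 0.013 zdepth 0.0716 314
yellow c [5.315e+02 5.000e-01] size [130.8  56. ] long ang 0.222 zdepth 0.0719 838
t 10.13 pos [0.5062 0.1113 0.153 ] xang 1.7886 tilt 0.0013 open 0.0705 q [-0.01  0.37  1.63  0.    1.14 -1.8 ]
tool shift cm [2.00e-02 1.00e-02 1.21e+01]
F [ 0.76 -0.73 -0.02] M [0.018 0.004 0.005] M tool [-0.     0.018 -0.005]Traceback (most recent call last):
  File "meas.py", line 7, in <module>
    i=1+np.argmax(st[1:,4]); v,u=np.nonzero(l==i)
        ~~~~~~~~~^^^^^^^^^^
    return _wrapfunc(a, 'argmax', axis=axis, out=out, **kwds)
    return bound(*args, **kwds)
ValueError: attempt to get argmax of an empty sequence
```

View pics/w2.png

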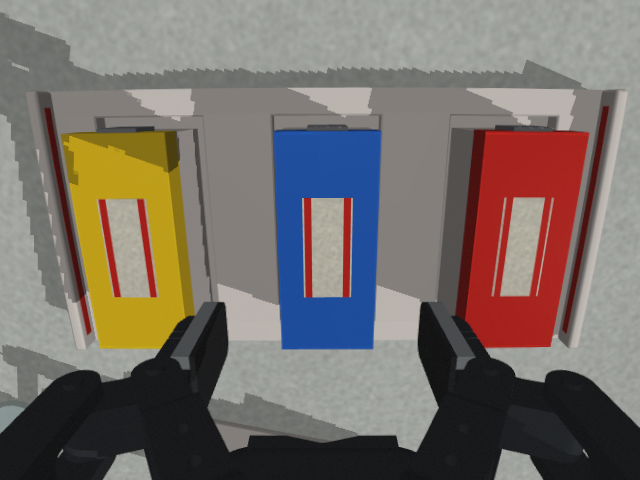

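Red is back in its slot, flat (columns 470-588), and blue is centred between the pads (275-381). The top-view measurement failed only because the arm blocks it. I descend on blue.

```bash
python3 -m pendant '[[0.65,0,0,3,0],[0.65,0,0,3,0],[0.65,0,0,3,0],[0.65,0,0,2,0],[0.65,0,0,1,0]]'
python3 -m pendant '[[0.65,0,0,0,0],[-0.2,0,0,0,0],[-0.2,0,0,0,0],[-0.2,0,0,0,0],[-0.2,0,0,0,0]]'
python3 -m pendant '[[-0.2,0,0,0,0],[-0.2,0,0,0,0]]'
python3 -m pendant '[[-0.2,0,0,-1,0],[-0.2,0,0,-2,0],[-0.2,0,0,-3,0],[-0.2,0,0,-3,0],[-0.2,0,0,-3,0]]'
python3 -m pendant '[[-0.2,0,0,-1,0],[-0.2,0,0,0,0],[-0.2,0,0,0,0],[-0.2,0,0,0,0],[-0.2,0,0,0,0]]'
python3 go.py .5061 .1116 .16; python3 mom.py
```

```text
t: 10.6
eef_pos: [0.5044, 0.1135, 0.031]
eef_rot: [-1.96, -2.451, 0.004]
ft_force: [0.3, -0.3, -0.5]
opening: 0.0705
t: 11.02
eef_pos: [0.5069, 0.1128, 0.0351]
eef_rot: [1.963, 2.451, 0.003]
ft_force: [-1.8, 2.7, 6.7]
opening: 0.055
t: 11.18
eef_pos: [0.5069, 0.1127, 0.0352]
eef_rot: [1.963, 2.451, 0.003]
ft_force: [-2.2, 4.7, 7.4]
opening: 0.0547
t: 11.6
eef_pos: [0.5057, 0.1121, 0.1555]
eef_rot: [-1.964, -2.452, 0.001]
ft_force: [1.1, -0.7, -4.8]
opening: 0.0547
t: 12.02
eef_pos: [0.5054, 0.1123, 0.1619]
eef_rot: [-1.962, -2.45, 0.004]
ft_force: [0.4, -0.2, -5.0]
opening: 0.0546
t 12.02 pos [0.5054 0.1123 0.1619] xang 1.7909 tilt 0.0037 open 0.0546 q [-0.01  0.36  1.62 -0.    1.16 -1.8 ]
tool shift cm [-0.08  0.06  0.19]
F [ 0.37 -0.16 -5.03] M [ 0.014  0.058 -0.013] M tool [0.054 0.026 0.013]
t 12.37 Mtool,Fz mean [-0.015 -0.009  0.006 -5.428] sd [0.066 0.031 0.025 0.392]
```

```bash
python3 -m pendant '[[-0.2,0,4,0,0],[-0.2,0,4,0,0],[-0.2,0,0,0,0],[-0.2,0,0,0,0],[-0.2,0,0,0,0]]';python3 -m pendant '[[-0.2,0,0,0,0],[-0.2,0,0,0,0],[-0.2,0,0,0,0]]'
python3 mom.py
python3 -m pendant '[[-0.2,0,-4,0,0],[-0.2,0,-4,0,0],[-0.2,0,0,0,0],[-0.2,0,0,0,0],[-0.2,0,0,0,0]]' ;python3 -m pendant '[[-0.2,0,0,0,0],[-0.2,0,0,0,0],[-0.2,0,0,0,0]]'
python3 mom.py; python3 go.py .5065 .1122 .036
```

```text
t: 12.83
eef_pos: [0.5838, 0.1298, 0.1632]
eef_rot: [-1.963, -2.451, 0.002]
ft_force: [-0.8, 0.7, -5.2]
opening: 0.0548
t: 13.08
eef_pos: [0.5839, 0.1297, 0.1643]
eef_rot: [1.964, 2.452, 0.0]
ft_force: [-0.6, 0.5, -6.5]
opening: 0.0547
t 13.43 Mtool,Fz mean [ 5.000e-03  1.600e-02  0.000e+00 -5.796e+00] sd [0.032 0.022 0.029 0.324]
t: 13.9
eef_pos: [0.5069, 0.1123, 0.1645]
eef_rot: [1.963, 2.451, 0.002]
ft_force: [-0.0, -0.1, -5.8]
opening: 0.0546
t: 14.15
eef_pos: [0.5068, 0.1124, 0.1638]
eef_rot: [1.964, 2.452, 0.0]
ft_force: [-0.1, -0.7, -5.3]
opening: 0.0544
t 14.5 Mtool,Fz mean [ 0.015  0.007 -0.017 -5.599] sd [0.036 0.017 0.027 0.617]
t 14.55 pos [0.5063 0.1123 0.1638] xang 1.791 tilt 0.0 open 0.0545 q [-0.01  0.36  1.61 -0.    1.17 -1.8 ]
tool shift cm [-1.000e-02  2.000e-02  1.278e+01]
F [-0.34 -0.17 -5.61] M [-0.016  0.037 -0.07 ] M tool [ 0.04  -0.008  0.07 ]
```

Blue is also silent (0.005 and 0.015 Nm at the two ends). I return it.

```bash
python3 -m pendant '[[-0.2,0,0,2,0],[-0.2,0,0,3,0],[-0.2,0,0,3,0],[-0.2,0,0,2,0],[-0.2,0,0,1,0]]'
python3 -m pendant '[[-0.2,0,0,1,0],[-0.2,0,0,0.5,0],[-0.2,0,0,0,0],[-0.2,0,0,0,0]]'
python3 go.py .5065 .1122 .035
```

```text
t: 14.97
eef_pos: [0.5049, 0.1123, 0.0513]
eef_rot: [-1.962, -2.45, 0.004]
ft_force: [-0.5, 0.2, -6.0]
opening: 0.0545
t: 15.3
eef_pos: [0.5068, 0.1123, 0.0396]
eef_rot: [1.963, 2.451, 0.001]
ft_force: [0.7, -0.4, -4.9]
opening: 0.0549
t 15.3 pos [0.5068 0.1123 0.0396] xang 1.791 tilt 0.0014 open 0.0549 q [-0.01  0.54  1.73 -0.    0.88 -1.8 ]
tool shift cm [-0.   -0.04  0.46]
F [ 0.68 -0.38 -4.93] M [ 0.062 -0.042 -0.009] M tool [-0.055  0.051  0.009]
```

```bash
python3 -m pendant '[[-0.2,0,0,0.25,0],[-0.2,0,0,0.15,0],[-0.2,0,0,0,0],[-0.2,0,0,0,0]]'
python3 -m pendant '[[0.65,0,0,0,0],[0.65,0,0,0,0],[0.65,0,0,0,0],[0.65,0,0,0,0]]'
python3 -m pendant '[[0.65,0,0,-2,0],[0.65,0,0,-3.5,0],[0.65,0,0,-3.5,0],[0.65,0,0,-2,0],[0.65,0,0,-1,0]]'
python3 -m pendant '[[0.65,-3.7,0,0,0],[0.65,-3.7,0,0,0],[0.65,-2.5,0,0,0],[0.65,-1.5,0,0,0],[0.65,0,0,0,0]]'
python3 go.py .5314 .0004 .032
python3 - <<'E'
from h import *
f=robot.grab_frame("wrist"); cv2.imwrite("pics/w3.png",f["img"][:,:,::-1])
E
```

```text
t: 15.63
eef_pos: [0.5066, 0.1123, 0.0352]
eef_rot: [1.963, 2.452, 0.001]
ft_force: [0.6, -0.0, -3.6]
opening: 0.0539
t: 15.97
eef_pos: [0.5065, 0.1123, 0.0351]
eef_rot: [1.963, 2.452, 0.001]
ft_force: [-0.6, -0.3, 0.3]
opening: 0.0703
t: 16.38
eef_pos: [0.5073, 0.1123, 0.1579]
eef_rot: [1.961, 2.449, 0.005]
ft_force: [0.6, -0.7, -0.4]
opening: 0.0707
t: 16.8
eef_pos: [0.5313, -0.0015, 0.1538]
eef_rot: [-1.967, -2.448, 0.001]
ft_force: [-0.5, -0.4, 0.1]
opening: 0.0703
t 16.8 pos [ 0.5313 -0.0015  0.1538] xang 1.7878 tilt 0.0012 open 0.0703 q [-0.22  0.4   1.59 -0.    1.16 -2.01]
tool shift cm [ 0.18  0.06 12.18]
F [-0.47 -0.39  0.06] M [-0.036 -0.014  0.015] M tool [-0.006 -0.038 -0.015]
```

View pics/w3.png

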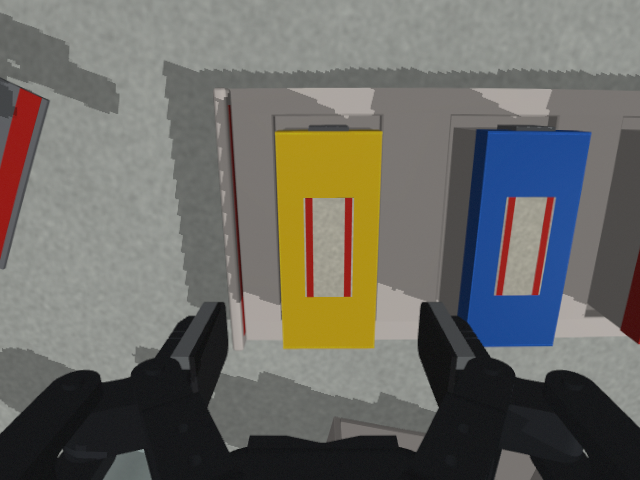

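Blue is back in its slot (470-588), and yellow is centred (275-382) between the pads. I descend and grip.

```bash
python3 -m pendant '[[0.65,0,0,3,0],[0.65,0,0,3,0],[0.65,0,0,3,0],[0.65,0,0,2,0],[0.65,0,0,1.1,0]]'
python3 -m pendant '[[0.65,0,0,0,0],[-0.2,0,0,0,0],[-0.2,0,0,0,0],[-0.2,0,0,0,0],[-0.2,0,0,0,0]]'
python3 -m pendant '[[-0.2,0,0,0,0],[-0.2,0,0,0,0]]'
python3 -m pendant '[[-0.2,0,0,-1,0],[-0.2,0,0,-2,0],[-0.2,0,0,-3,0],[-0.2,0,0,-3,0],[-0.2,0,0,-3,0]]'
python3 -m pendant '[[-0.2,0,0,-1,0],[-0.2,0,0,0,0],[-0.2,0,0,0,0],[-0.2,0,0,0,0],[-0.2,0,0,0,0]]'
python3 go.py .5314 .0004 .16; python3 mom.py
python3 -m pendant '[[-0.2,0,4,0,0],[-0.2,0,4,0,0],[-0.2,0,0,0,0],[-0.2,0,0,0,0],[-0.2,0,0,0,0]]';python3 -m pendant '[[-0.2,0,0,0,0],[-0.2,0,0,0,0],[-0.2,0,0,0,0]]'
python3 mom.py
python3 -m pendant '[[-0.2,0,-4,0,0],[-0.2,0,-4,0,0],[-0.2,0,0,0,0],[-0.2,0,0,0,0],[-0.2,0,0,0,0]]' ;python3 -m pendant '[[-0.2,0,0,0,0],[-0.2,0,0,0,0],[-0.2,0,0,0,0]]'
python3 mom.py; python3 go.py .5422 -.2912 .15
```

```text
t: 17.27
eef_pos: [0.5294, 0.0025, 0.031]
eef_rot: [-1.96, -2.45, 0.003]
ft_force: [-0.3, 0.7, -0.3]
opening: 0.0707
t: 17.68
eef_pos: [0.5318, 0.0013, 0.0351]
eef_rot: [1.963, 2.451, 0.002]
ft_force: [-1.3, 2.7, 5.2]
opening: 0.0548
t: 17.85
eef_pos: [0.5317, 0.0013, 0.0351]
eef_rot: [1.963, 2.451, 0.002]
ft_force: [-1.9, 3.0, 7.2]
opening: 0.0548
t: 18.27
eef_pos: [0.5306, 0.001, 0.1554]
eef_rot: [-1.964, -2.452, 0.001]
ft_force: [0.9, -0.3, -5.6]
opening: 0.0552
t: 18.68
eef_pos: [0.5303, 0.0012, 0.1619]
eef_rot: [-1.962, -2.449, 0.003]
ft_force: [-0.6, -0.3, -4.8]
opening: 0.0545
t 18.68 pos [0.5303 0.0012 0.1619] xang 1.7909 tilt 0.0036 open 0.0545 q [-0.22  0.39  1.58 -0.    1.18 -2.01]
tool shift cm [-0.1   0.09  0.19]
F [-0.6  -0.34 -4.83] M [0.044 0.037 0.01 ] M tool [ 0.027  0.051 -0.011]
t 19.03 Mtool,Fz mean [ 0.005  0.009 -0.005 -4.721] sd [0.028 0.025 0.016 0.334]
t: 19.5
eef_pos: [0.6088, 0.0186, 0.1633]
eef_rot: [-1.963, -2.451, 0.001]
ft_force: [-0.4, -0.5, -5.1]
opening: 0.0548
t: 19.75
eef_pos: [0.6087, 0.0183, 0.1643]
eef_rot: [1.964, 2.452, 0.0]
ft_force: [0.4, -0.1, -4.3]
opening: 0.0548
t 20.1 Mtool,Fz mean [ 0.095  0.01  -0.    -4.696] sd [0.04  0.037 0.032 0.273]
t: 20.57
eef_pos: [0.532, 0.0009, 0.1646]
eef_rot: [1.963, 2.45, 0.002]
ft_force: [0.6, 0.3, -5.0]
opening: 0.0547
t: 20.82
eef_pos: [0.5319, 0.0011, 0.1638]
eef_rot: [1.963, 2.452, 0.001]
ft_force: [-0.1, 0.9, -6.1]
opening: 0.0543
t 21.17 Mtool,Fz mean [-0.097  0.     0.02  -5.027] sd [0.031 0.034 0.011 0.731]
t 21.22 pos [0.5312 0.0011 0.1638] xang 1.791 tilt 0.0 open 0.0545 q [-0.22  0.39  1.58  0.    1.18 -2.01]
tool shift cm [-28.76  -5.31   1.38]
F [-0.12 -0.02 -4.76] M [ 0.026 -0.075  0.024] M tool [-0.079  0.009 -0.024]
```

Yellow rattles: the moment flips between +0.095 and -0.097 Nm, in the expected range. I carry it to the mat.

```bash
python3 -m pendant '[[-0.2,-1,-0.2,-0.5,0],[-0.2,-2,-0.4,-0.5,0],[-0.2,-3,-0.55,0,0],[-0.2,-3,-0.55,0,0],[-0.2,-3,-0.55,0,0]]'
python3 -m pendant '[[-0.2,-3,-0.55,0,0],[-0.2,-3,-0.55,0,0],[-0.2,-3,-0.55,0,0],[-0.2,-3,-0.55,0,0],[-0.2,-2,-0.4,0,0]]'
python3 -m pendant '[[-0.2,-1.5,-0.3,0,0],[-0.2,-0.8,-0.15,0,0],[-0.2,0,0,0,0],[-0.2,0,0,0,0],[-0.2,0,0,0,0]]'
python3 go.py .5422 -.2912 .175
```

```text
t: 21.63
eef_pos: [0.5353, -0.123, 0.1744]
eef_rot: [1.963, 2.452, 0.0]
ft_force: [1.6, 0.1, -4.5]
opening: 0.0545
t: 22.05
eef_pos: [0.54, -0.2668, 0.1741]
eef_rot: [1.966, 2.45, -0.001]
ft_force: [0.3, -0.2, -5.2]
opening: 0.0551
t: 22.47
eef_pos: [0.5414, -0.2855, 0.1739]
eef_rot: [-1.962, -2.453, -0.001]
ft_force: [-0.2, -0.3, -4.2]
opening: 0.0549
t 22.47 pos [ 0.5414 -0.2855  0.1739] xang 1.7922 tilt 0.0006 open 0.0549 q [-0.68  0.55  1.3   0.    1.29 -2.47]
tool shift cm [-0.58 -0.05 -0.11]
F [-0.15 -0.26 -4.2 ] M [ 0.003 -0.126  0.046] M tool [-0.124 -0.025 -0.046]
```

```bash
python3 -m pendant '[[-0.2,-0.5,0,0,0],[-0.2,0,0,0,0],[-0.2,0,0,0,0],[-0.2,0,0,0,0],[-0.2,0,0,0,0]]'
python3 -m pendant '[[-0.2,0,0,0,0],[-0.2,0,0,0,0],[-0.2,0,0,0,0],[-0.2,0,0,0,0],[-0.2,0,0,0,0]]'
python3 go.py .5422 -.2912 .175
python3 - <<'E'
from h import *
for n in("top","scene"):
    f=robot.grab_frame(n); cv2.imwrite(f"pics/{n}4.png",f["img"][:,:,::-1])
    P=cloud(f); M=masks(f)
    for c in("red","blue","yellow"):
        m=M[c]&(P[...,2]>.05)&(P[...,0]>.3)&(P[...,0]<.68)&(P[...,1]>-.4)&(P[...,1]<.4); Q=P[m]
        if len(Q): 
            t=Q[Q[:,2]>Q[:,2].max()-.006]; r=cv2.minAreaRect((t[:,:2]*1000).astype(np.float32)); print(n,c,len(t),np.round(r[0],1),np.round(r[1],1),round(r[2],1),"ztop",np.round(np.median(t[:,2]),4))
s=robot.read_state(); print("dq max",abs(np.array(s["dq"])).max(),"t",s["t"])
E
```

```text
t: 22.88
eef_pos: [0.5424, -0.2914, 0.1738]
eef_rot: [-1.964, -2.452, 0.0]
ft_force: [-0.7, 0.7, -4.5]
opening: 0.0549
t: 23.3
eef_pos: [0.5423, -0.2915, 0.1738]
eef_rot: [-1.964, -2.452, 0.0]
ft_force: [-0.3, -0.3, -4.3]
opening: 0.0547
t 23.3 pos [ 0.5423 -0.2915  0.1738] xang 1.791 tilt 0.0 open 0.0547 q [-0.68  0.56  1.29 -0.    1.3  -2.47]
tool shift cm [ 0.04 -0.   -0.12]
F [-0.26 -0.25 -4.29] M [-0.013 -0.068  0.002] M tool [-0.064 -0.028 -0.002]
top red 2 [394.1  52.1] [4.9 0. ] 126.1 ztop 0.6154
top blue 2 [393.8  19.3] [2.3 0. ] -132.8 ztop 0.5753
top yellow 2 [ 464.  -270.3] [2.4 0. ] -126.9 ztop 0.4928
scene red 1 [ 556.  -267.4] [0. 0.] 0.0 ztop 0.2507
scene blue 699 [507.4 113.6] [133.3  56.1] 12.9 ztop 0.0718
scene yellow 2 [386.3  74.7] [9. 0.] 126.4 ztop 0.5957
dq max 0.0025176262728041996 t 23.4
```

View pics/top4.png

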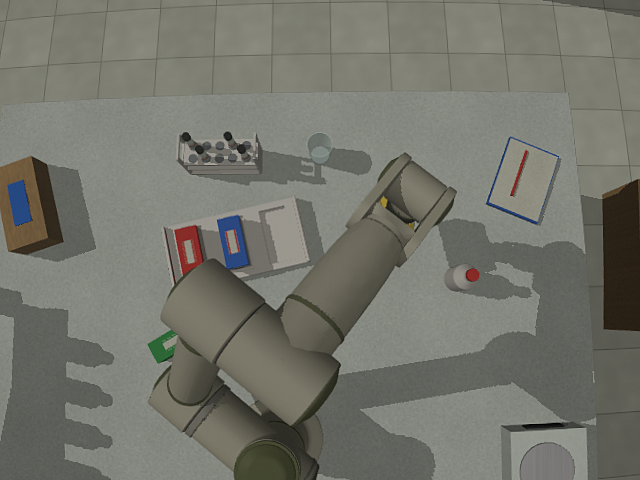

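View pics/scene4.png

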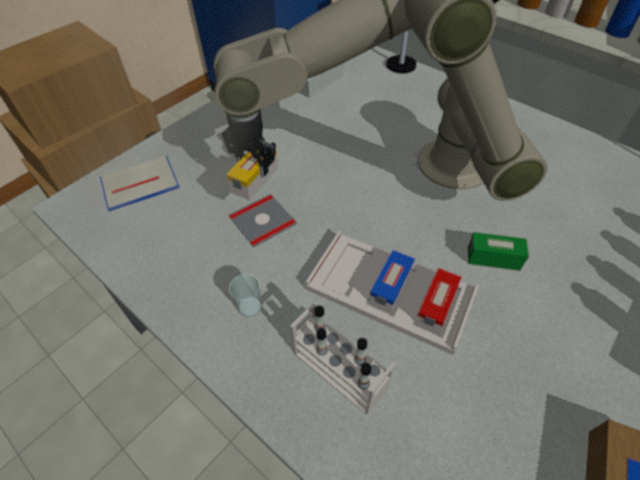

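Both views show red and blue flat in their slots and the yellow case held level over the mat (scene (245,172)). Stray pixels spoiled some of the numeric fits, so I recheck with a height band.

Run:
```python
from h import *
f=robot.grab_frame("scene"); P=cloud(f); M=masks(f); X,Y,Z=P[...,0],P[...,1],P[...,2]
for c,b in(("red",(.066,.078,.1,.35)),("blue",(.066,.078,.0,.25)),("yellow",(.15,.24,-.42,-.18))):
    m=M[c]&(Z>b[0])&(Z<b[1])&(Y>b[2])&(Y<b[3])&(X>.35)&(X<.68)
    m=cv2.morphologyEx(m.astype(np.uint8),cv2.MORPH_OPEN,np.ones((3,3)))>0; Q=P[m]
    r=cv2.minAreaRect((Q[:,:2]*1000).astype(np.float32)); print(c,len(Q),np.round(r[0],1),np.round(r[1],1),round(r[2],1),"z pct",np.round(np.percentile(Q[:,2],[5,50,95]),4))
```

```text
red 1081 [482.  223.6] [134.1  56.7] 12.8 z pct [0.0697 0.0724 0.0751]
blue 865 [507.2 113.6] [133.4  56.9] 12.7 z pct [0.0686 0.0713 0.0739]
yellow 516 [ 566.7 -291.3] [90.2 74. ] 12.2 z pct [0.1981 0.2102 0.2125]
```

```bash
python3 -c "
from rig import robot
print(robot.job_done())"
```

```text
the job is handed in; nothing more can be done
None
```

The yellow case is the one that rattles. I handed the job in at about 23 s, with the arm holding it level and still over the mat.

I lifted red, then blue, then yellow, and swung each about 8 cm along its length, stopping at both ends to read the wrist moment:

| Case | Moment at far end (Nm) | Moment at near end (Nm) | Result |
|---|---|---|---|
| Red | 0.000 | +0.014 | silent, back in its slot |
| Blue | +0.005 | +0.015 | silent, back in its slot |
| Yellow | +0.095 | -0.097 | rattles, presented |

**Last checks:**
- **Red and blue:** both lie flat and are let go, with lid tops at about 72 mm. Each is within about 2.5 mm of where it stood, which is close to the camera accuracy.
- **Yellow:** the tool is within 1 mm of the measured mat centre, with no measurable tilt and the joints at rest. The case's underside is about 150 mm above the bench, and the fingers carry 4.3 N.
- **Tube rack, beaker and wash bottle:** they look unmoved in the pictures; I did not re-measure them.

**Checks that failed or disagreed:**
- Two top-camera measurements failed because the arm blocked the view, so the end check used the scene camera.
- In the scene camera the gripper hides part of the yellow lid. Its fitted outline (90 x 74 mm) and centre (24 mm off in x) are therefore unreliable, and I relied on the tool pose for its position.

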